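# Ready the screwdriver rest and the jar carousel

## Robot

A 6-joint arm with a two-finger parallel gripper is mounted at the origin on a cart in front of the work surface, level with it; the furniture and walls round the work are solid. World frame = base frame: x ahead of the robot, y to its left, z up, the work surface at z = 0. Lengths are in mm, angles in rad, forces in N, time in s.
With the tool pointing down it reaches from about 325 to 875 mm from the base axis. Payload 4.4 kg.
Tool frame: the origin (TCP) lies on the centre line of the jaws, within the pads' length; the fingertips stand ahead of it and the grasp point (between the pads) lies 6 mm ahead of it (ctrl.tcp_to_tips is the z of the fingertips in the tool frame, in mm); z points along the fingers, y is the direction in which the jaws open and shut (so a half turn about z gives the same grasp; the last joint's range is limited). The gripper opens to 85 mm and grips with 20 to 120 N. Pads are 22 mm wide; open, the fingers measure 114 mm over their backs; the gripper's body (76 mm by 85 mm) begins 54 mm behind the grasp point. The pads swing forward as they close: fully open they stand 13 mm farther back than shut.
Start: joints at [1.069, 0.207, 1.542, -0, 1.393, -0.15], TCP at [197.608, 539.98, 256.282] pointing down, gripper open.
Joint ranges: [-2.73, 2.73], [-0.86, 2.22], [0.23, 2.46], [-1.11, 4.25], [0.08, 2.63], [-2.82, 2.82]. Speed limits (rad/s): [2.79, 2.79, 3.14, 3.14, 3.14, 3.14].

## Interface

Orientations are given as a 3x3 rotation matrix whose columns are the frame's x, y, z axes.
In Python, from plant import ctrl, sensors, optics gives the robot as it stands. Calls block until the motion is done:
- ctrl.move_ptp(position, orientation): joint-space move of the TCP to a pose.
- ctrl.move_l(position, rot=None, vel=150, threshold=None): straight line of the TCP; rot=None keeps the orientation; vel is the mean speed in mm/s. With threshold (N) it stops when the force on the tool has changed by that much, and returns True; else False.
- ctrl.set_joints(angles): joint-space move.
- ctrl.gripper_to(opening, force=None): finger opening in mm; force is the grip in N (None keeps the last); returns when the fingers have stopped.
- ctrl.hold(seconds).
- ctrl.solve_ik(position, orientation): joint angles nearest the present ones, or None.
- sensors.read_state(): the state.
- optics.grab_frame(name): name is "side" or "top"; returns (picture, depth): 384x512x3 uint8, red, green, blue; 384x512 float32, mm along the optical axis (not along the pixel's ray), 0 where there is no reading.
- optics.camera_params(name): a dict with "mtx" (3x3 intrinsics, pixels), "R" (3x3) and "t" (3): a world point X has camera coordinates R X + t. Camera axes: x right, y down, z forward; pixel columns grow to the right and rows downward; lengths in mm; the calibration is good to about 2 mm. A picture is of the moment at which its call begins. camera_params takes no time and is no camera call.
A pose or a line that the arm cannot do raises ctrl.MotionError and nothing moves.
- ctrl.finish_job(): hands the job in, once; it reports no verdict.
The state is a dict: "t": time; "q": joint angles; "qvel": joint speeds; "tau": joint torques, N m; "eef_pos": TCP position; "eef_rot": TCP orientation; "force": force on the tool from outside, world axes, zero at the start; "wrist_torque": the same for the moment, N m; "grip_width": finger opening in mm.
Only numpy, scipy, OpenCV 4.12 (cv2) and the standard library are available. Lean on these libraries where they do the work, as an engineer would, in place of code of your own. Each camera call takes 0.05 s, during which the arm holds its last target. There are 200 camera calls.

## Task

Get the bench ready for a repair: first lay the loose black screwdriver flat in the free front lane of the wooden rest, seated in its slots and pointing the same way as the yellow one, and let go of it. Then turn the round jar carousel by its knob until its red-lidded jar is at the front, in line with the brass pointer on the foot, and finish still gripping the knob so that the carousel is held still there. Leave the other things where they are.

Things in the scene. Friction and masses are not known exactly. Their poses are not given: they have to be found in the camera images.
- driver_mid (a point): Centre of the loose black-handled screwdriver (168 mm long, 90 g), on its axis, 14.5 mm above what it lies on. Its y axis runs along the tool toward the handle's butt; z is up at the start. Fluted handle, 28 mm wide and 29 mm high, from y = -9 to +84 mm; steel shaft, 7 mm thick, from y = -84 to -9 mm. It balances on its handle.
- driver_grip (a point): Point on the black screwdriver's axis in its handle, 20 mm from the centre toward the butt: a good place to grip it (28 mm wide), between the rest's saddles when laid.
- driver_tip (a point): End of the black screwdriver's steel blade.
- black_driver: The same loose black-handled screwdriver; origin at the centre of its underside, axes as driver_mid.
- driver_rest: Fixed wooden rest, 126 (x) x 200 (y) x 10 mm board, origin under its centre. Lanes along y at x = -34 mm (front, free) and +34 mm (yellow one). Handles lie on the board. Saddles 14 mm thick: y = -62 mm, slots 42 mm wide, walls 26 mm above the bench (handle); y = +45 mm, slots 22 mm wide, floor 18.5, walls 34 mm above the bench (shaft). 39 mm free between the two handles.
- free_lane (a point): Middle of the rest's free front lane, 24.5 mm above the bench: the laid black screwdriver's centre belongs here (some 20 mm to and fro along the lane does not matter). Axes as the rest's: y along the lane; the blade points to +y, the handle to -y.
- yellow_driver: Yellow-handled screwdriver, 193 mm long, handle 29 mm wide, lying loose in the rest's rear lane; its own y axis points along it toward the butt. Not to be moved.
- carousel_base: Fixed foot of the carousel, a wooden disc 200 mm across; origin under its centre, on the turning axis. Its -x direction is the front: a tongue with a brass pointer sticks out that way below the deck.
- pointer_tip (a point): Tip of the brass pointer at the front of the carousel's foot, 180 mm from the axis and 10 mm above the bench.
- carousel (a joint): Turn of the deck (284 mm across, top 30 mm up) in rad, counter-clockwise from above positive; 0 (or a whole turn, 6.283) has the red-lidded jar at the pointer. Turns freely both ways, several turns, about 0.1 N m friction, stays where left. Red-lidded jar, clear jar, clay pot and tumbler are fixed on it a quarter turn apart, 96 mm from the axis, tops at most 124 mm up.
- red_jar_lid (a point): Centre of the red lid of the marked jar (lid 70 mm across), 118 mm above the bench, 96 mm from the turning axis.
- knob_grip (a point): Middle of the carousel's round dark wooden knob on the turning axis, 162 mm above the bench; the knob is 46 mm across with upright sides from 146 to 176 mm above the bench, domed edges from 140 to 181 mm, on a slim post. It turns with the deck; grip it from above, at any yaw.
- knob: The knob itself; origin on the turning axis at bench height, turning with the deck.
- tumbler_loose: Clear tumbler, 76 mm across, 105 mm high, left of the carousel; not to be disturbed.
- tape_roll: Roll of tape, 104 mm across, 25 mm high, left of the carousel; not to be disturbed.
- seed_packet: Seed packet, 112 x 82 x 10 mm, on the right; not to be disturbed.

How it is judged:
By the outcome, as a careful person would: the job done as asked, in the order asked, and still so for the second after the job is handed in, while the arm keeps its last pose, push and grip.
It also fails if it takes over 61 s, if anything falls off the work surface, if the arm or the gripper's body presses on something with over 40 N, if the wrist force passes 120 N, or if a joint passes its speed limit or range.

## Working session

There is one attempt and no reset: what is moved stays moved. The work goes in short steps, each a Python script; the robot and the scene stay as the last script left them, time stands still between calls to the robot, and variables do not carry over. Pictures are saved under pics/ and viewed, about 8 in all and at most 12, crops included, and the job is handed in when it is done.

```bash
mkdir -p pics; cat > h.py <<'E'
import numpy as np, cv2
from plant import ctrl, sensors, optics
def grab(n):
    im,d=optics.grab_frame(n); return im,d,optics.camera_params(n)
def save(im,f): cv2.imwrite('pics/'+f,cv2.cvtColor(np.ascontiguousarray(im),cv2.COLOR_RGB2BGR))
def ray(c,u,v,z):
    R,t=np.array(c['R']),np.array(c['t']); o=-R.T@t
    d=R.T@np.linalg.inv(c['mtx'])@np.array([u,v,1.]); return o+d*(z-o[2])/d[2]
def cloud(d,c):
    v,u=np.indices(d.shape); p=np.stack([u*d,v*d,d],-1)@np.linalg.inv(c['mtx']).T
    return (p-np.array(c['t']))@np.array(c['R'])
def down(yaw): # jaw (y) axis direction at angle yaw in world
    y=np.array([np.cos(yaw),np.sin(yaw),0]); z=np.array([0,0,-1.]); return np.stack([np.cross(y,z),y,z],1)
E
python3 - <<'E'
from h import *
for n in('top','side'):
    im,d,c=grab(n); save(im,n+'0.png'); np.savez(n+'0.npz',im=im,d=d)
    R=np.array(c['R']); print(n,-R.T@c['t'],R[2],c['mtx'][0][0],(d==0).mean())
s=sensors.read_state();print(s['t'],s['eef_rot'],ctrl.tcp_to_tips)
E
```

```text
top [ 115.75307361   19.95193467 2001.13020625] [ 0.19500404  0.00813386 -0.98076871] 418.08782708887674 0.004185994466145833
side [ 538.24376355 -672.58350898 1341.4142523 ] [-0.04474413  0.48613212 -0.8727391 ] 396.5986297898571 0.00439453125
0.1 [[-9.39094797e-01  3.43656730e-01 -1.00680934e-03]
 [ 3.43658070e-01  9.39092997e-01 -1.86409931e-03]
 [ 3.04877323e-04 -2.09656411e-03 -9.99997756e-01]] 25.0
```

View pics/top0.png

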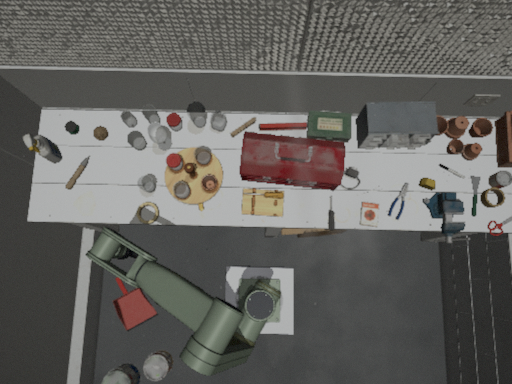

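View pics/side0.png

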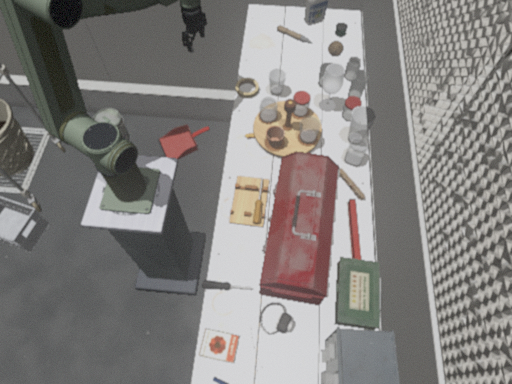

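Top view: carousel at (194,175) with red lid at (175,161) and pointer at (201,207); rest at (263,202); black driver at (331,215), near the bench's front edge. Side view: carousel (287,127), rest (250,202), driver from (208,285) to (252,289). I'll measure these from enlarged crops.

```bash
python3 - <<'E'
from h import *
for n,(u0,u1,v0,v1) in dict(top=(230,350,180,245),side=(190,280,170,310)).items():
    pass
a=np.load('top0.npz')['im'];b=np.load('side0.npz')['im']
A=cv2.resize(a[180:245,150:350],None,fx=4,fy=4,interpolation=cv2.INTER_CUBIC)
B=np.concatenate([cv2.resize(b[270:310,190:270],None,fx=5,fy=5,interpolation=cv2.INTER_CUBIC),cv2.resize(b[165:235,210:290],(400,350),interpolation=cv2.INTER_CUBIC)[:200]],1)
B2=cv2.resize(b[165:235,210:290],(400,350),interpolation=cv2.INTER_CUBIC)
C=np.zeros((260+350,800,3),np.uint8);C[:260]=A;C[260:460,:400]=B[:,:400];C[260:,400:]=B2
save(C[:600],'crop1.png')
z=np.load('top0.npz');c=optics.camera_params('top');P=cloud(z['d'],c)
zs=np.load('side0.npz');cs=optics.camera_params('side');S=cloud(zs['d'],cs)
def stat(P,m,l):
    if m.any():
        print(l,m.sum(),np.median(P[m],0).round(),P[m].min(0).round(),P[m].max(0).round())
for l,P_,im in(('top',P,a),('side',S,b)):
    x,y,zz=P_[...,0],P_[...,1],P_[...,2]
    # bench
    w=(abs(zz)<8)&(x>250)&(x<700)
    print(l,'bench front x',np.percentile(x[w&(abs(y+300)<400)],[0.5,1,5]), 'z',np.median(zz[w]))
    hsv=cv2.cvtColor(im,cv2.COLOR_RGB2HSV);g=hsv[...,2]
    wood=(hsv[...,0]>10)&(hsv[...,0]<28)&(hsv[...,1]>90)
    v,u=np.indices(g.shape)
    stat(P_,((hsv[...,0]<8)|(hsv[...,0]>172))&(hsv[...,1]>120)&(zz>100)&(zz<135)&(x<650)&(x>300),'redlid')
    stat(P_,(zz>165)&(zz<200)&(x<700)&(x>350)&(y>150)&(y<450),'knob')
    if l=='top': sel=(u>318)&(u<345)&(v>190)&(v<245)
    else: sel=(u>200)&(u<262)&(v>278)&(v<298)
    stat(P_,sel&(g<110)&(zz>-15)&(zz<50),'driver')
    if l=='top': sel=(u>235)&(u<290)&(v>180)&(v<220)
    else: sel=(u>225)&(u<272)&(v>170)&(v<232)
    m=(sel&wood&(zz>4)&(zz<45)).astype(np.uint8); stat(P_,m>0,'rest')
    X=P_[m>0][:,:2].astype(np.float32);print(cv2.minAreaRect(X))
E
```

```text
top bench front x [340.92972021 341.8308112  350.84098719] z 0.03104957056900548
redlid 217 [609. 397. 122.] [ 525. -339.  101.] [650. 448. 135.]
knob 84 [577. 333. 180.] [557. 311. 168.] [602. 353. 193.]
driver 104 [ 376. -333.   23.] [ 332. -351.    1.] [ 429. -319.   39.]
rest 236 [485. -36.  29.] [ 395. -100.    4.] [523.  85.  45.]
((459.70697021484375, -6.0333709716796875), (185.8812713623047, 124.10643768310547), 87.67442321777344)
side bench front x [343.2135865  344.51599927 353.60648782] z -0.2514289985335765
knob 106 [581. 322. 180.] [560. 305. 165.] [605. 349. 187.]
driver 173 [ 374. -341.   24.] [ 333. -355.    8.] [ 531. -326.   43.]
rest 218 [490. -54.  35.] [ 403. -108.   10.] [518.  45.  43.]
((462.246337890625, -32.40643310546875), (114.19309997558594, 153.04811096191406), 1.353605031967163)
```

View pics/crop1.png

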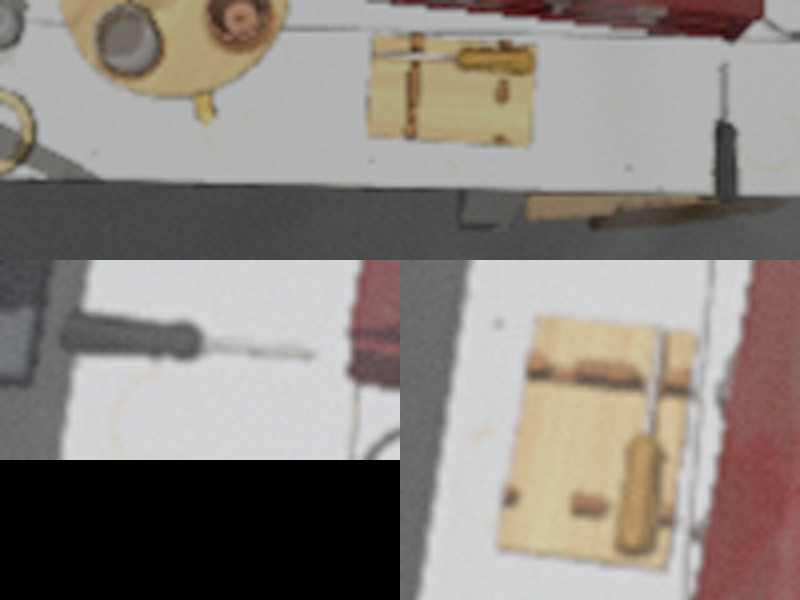

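Crop shows: rest corners (top crop) (373,35), (537,38), (530,147), (368,135), with the yellow blade pointing left (+y). The black driver has its butt at (726,196) and tip at (725,66), butt slightly over the bench edge. Next I cast these pixels to world points.

```bash
python3 - <<'E'
from h import *
ct,cs=optics.camera_params('top'),optics.camera_params('side')
T=lambda u,v,z:ray(ct,150+u/4-.4,180+v/4-.4,z)[:2].round(1)
S1=lambda u,v,z:ray(cs,190+u/5-.4,270+(v-260)/5-.4,z)[:2].round(1)
S2=lambda u,v,z:ray(cs,210+(u-400)/5-.4,165+(v-260)/5-.4,z)[:2].round(1)
print('rest top',[T(*p,10) for p in((373,35),(537,38),(530,147),(368,135))])
print('rest side',[S2(*p,10) for p in((537,315),(698,332),(667,570),(498,548))])
print('yellow top',T(375,56,25),T(533,62,24),'side',S2(662,328,25),S2(634,550,20))
print('driver top',T(726,196,14),T(725,122,14),T(724,66,14),'side',S1(62,332,14),S1(202,341,14),S1(315,354,14))
print('pointer',T(206,123,10))
# knob centre by circle of dark px at z 176, red lid
for n,c in(('top',ct),('side',cs)):
    z=np.load(n+'0.npz');im=z['im'];P=cloud(z['d'],c);hsv=cv2.cvtColor(im,cv2.COLOR_RGB2HSV)
    red=((hsv[...,0]<8)|(hsv[...,0]>172))&(hsv[...,1]>110)&(P[...,2]>90)&(P[...,2]<145)&(abs(P[...,0]-580)<140)&(abs(P[...,1]-330)<140)
    k,l,s,cen=cv2.connectedComponentsWithStats(red.astype(np.uint8))
    for i in range(1,k):
        if s[i,4]>20: print(n,'red',s[i,4],ray(c,*cen[i],119)[:2].round(1))
    kn=(P[...,2]>150)&(abs(P[...,0]-580)<60)&(abs(P[...,1]-330)<60)
    v,u=np.nonzero(kn); print(n,'knob',(P[kn].min(0)+P[kn].max(0))/2,ray(c,u.mean(),v.mean(),172)[:2].round(1),(np.ptp(u),np.ptp(v)))
    # deck: wood at z~30
    dk=(abs(P[...,2]-30)<12)&(np.hypot(P[...,0]-578,P[...,1]-325)<165)
    Q=P[dk][:,:2].astype(np.float32); print(n,'deck',cv2.minEnclosingCircle(Q))
E
```

```text
rest top [array([524. ,  90.9]), array([ 525.2, -108.4]), array([ 391.6, -101.6]), array([401.3,  93.1])]
rest side [array([400.6,  91.6]), array([526.2,  87.9]), array([ 518.4, -111.9]), array([ 394.5, -105.9])]
yellow top [495.2  87.1] [ 492.7 -103.1] side [498.7  80.4] [ 493.5 -102.8]
driver top [ 338.1 -335.1] [ 427.1 -334.8] [ 495.4 -334.3] side [ 331.6 -339.1] [ 425.8 -336.5] [ 501.9 -338.2]
pointer [411.  288.5]
top red 151 [627.6 415.5]
top knob [579.61717566 332.46778888 172.0661598 ] [578.  333.2] (np.int64(9), np.int64(10))
top deck ((568.4879150390625, 328.2845153808594), 153.88021850585938)
side knob [582.2298329  325.92396326 168.88441811] [581.8 321.8] (np.int64(12), np.int64(13))
side deck ((584.1470336914062, 327.7500305175781), 143.97235107421875)
```

```bash
python3 - <<'E'
from h import *
z=np.load('top0.npz');P=cloud(z['d'],optics.camera_params('top'))
for x0,x1,y0,y1 in((530,700,-300,60),(380,470,-330,-120),(340,560,60,200)):
    m=(P[...,0]>x0)&(P[...,0]<x1)&(P[...,1]>y0)&(P[...,1]<y1);print(P[m][:,2].max())
for s in(1,-1):
    for n,p,yaw in(('pick',(396.5,-336.5,28),s*np.pi/2+.01),('place',(427-.6,-27,38),s*np.pi/2+np.pi/2-.03)):
        q=ctrl.solve_ik(p,down(yaw));print(s,n,None if q is None else np.round(q,2))
for yaw in np.arange(-180,181,30):
    q=ctrl.solve_ik((580,327,168),down(np.radians(yaw)));print(yaw,None if q is None else round(q[5],2),end='; ')
E
```

```text
225.03760126045108
34.117414801433426
144.74374685851106
1 pick [-0.87  0.4   1.83 -0.    0.91 -2.45]
1 place None
-1 pick [-0.87  0.4   1.83 -0.    0.91  0.69]
-1 place [-0.27  0.22  2.06 -0.    0.86 -0.24]
-180 -2.76; -150 None; -120 2.48; -90 1.95; -60 1.43; -30 0.91; 0 0.38; 30 -0.14; 60 -0.66; 90 -1.19; 120 -1.71; 150 -2.23; 180 -2.76;
```

```bash
python3 - <<'E'
from h import *
Rp=down(-np.pi/2+.01)
ctrl.move_ptp((400,150,300),down(-.3))
ctrl.move_ptp((396.5,-336.5,130),Rp)
ctrl.gripper_to(50,force=60)
print(ctrl.move_l((396.5,-336.5,28),vel=100,threshold=15))
print(ctrl.gripper_to(10,force=60)); s=sensors.read_state(); print(s['t'],s['eef_pos'],s['grip_width'],s['force'])
ctrl.move_l((396.5,-336.5,150),vel=150)
s=sensors.read_state(); print(s['t'],s['grip_width'],s['force'],s['wrist_torque'])
R2=down(-.03)
ctrl.move_ptp((426.5,-27,150),R2)
s=sensors.read_state(); print(s['t'],s['grip_width'],s['force'])
for n in('side','top'):
    im,d,c=grab(n); np.savez(n+'1.npz',im=im,d=d); print(n)
b=np.load('side1.npz')['im'];a=np.load('top1.npz')['im']
C=np.concatenate([cv2.resize(b[150:250,190:290],(400,400),interpolation=cv2.INTER_CUBIC),cv2.resize(a[165:245,220:300],(400,400),interpolation=cv2.INTER_CUBIC)],1)
save(C,'crop2.png')
E
```

```text
False
False
5.525 [ 397.06399451 -337.12509055   29.05000645] 26.224364831340605 [-0.45715202  1.0852476   6.59062738]
6.4917 26.608736975326305 [ 0.3822005  -0.34793768 -1.84906238] [ 0.04607894 -0.02269877  0.02273176]
7.675 27.01341696456431 [ 0.84837623  0.28546038 -0.88989512]
side
top
```

View pics/crop2.png

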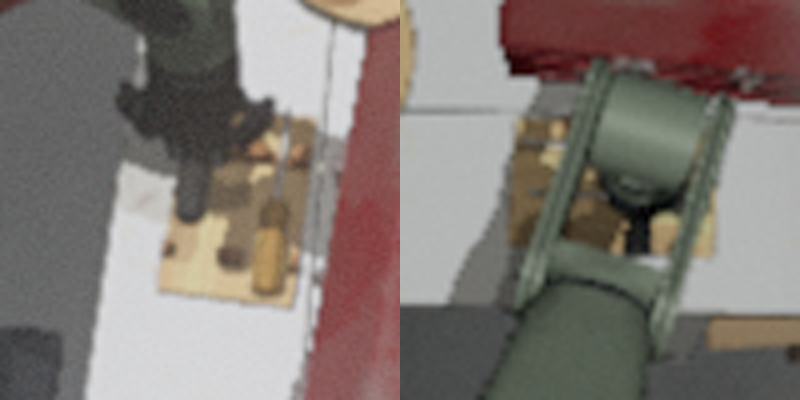

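Crop: the driver is in the jaws with its butt toward −y at (188,218) in the left half; the blade is hidden behind the gripper. I'll check the handle's pitch from depth before lowering.

```bash
python3 - <<'E'
from h import *
z=np.load('side1.npz');c=optics.camera_params('side');P=cloud(z['d'],c);g=z['im'].max(2)
m=(g<90)&(P[...,1]<-25)&(P[...,1]>-130)&(abs(P[...,0]-426)<40)&(P[...,2]>60)&(P[...,2]<165)
Q=P[m]
for y in range(-110,-20,10):
    q=Q[(Q[:,1]>=y)&(Q[:,1]<y+10)]
    if len(q): print(y,len(q),'x',np.percentile(q[:,0],[5,50,95]).round(),'z',np.percentile(q[:,2],[50,90]).round())
# yellow handle and rest, for lane check
z=np.load('side1.npz');hsv=cv2.cvtColor(z['im'],cv2.COLOR_RGB2HSV)
m=(P[...,2]>27)&(P[...,2]<50)&(P[...,1]>-125)&(P[...,1]<0)&(abs(P[...,0]-494)<30)&(hsv[...,1]>90)
print('yellow handle',np.median(P[m],0),P[m].min(0),P[m].max(0))
print(cv2.fitLine(P[m][:,:2].astype(np.float32),cv2.DIST_L2,0,.01,.01).ravel())
print(sensors.read_state()['eef_pos'])
E
```

```text
-100 11 x [420. 427. 433.] z [145. 147.]
-90 10 x [421. 433. 436.] z [145. 150.]
-80 12 x [418. 431. 437.] z [146. 149.]
-70 17 x [413. 430. 438.] z [145. 149.]
-60 18 x [415. 429. 439.] z [145. 149.]
-50 23 x [411. 428. 445.] z [145. 155.]
-40 44 x [403. 427. 454.] z [146. 161.]
-30 10 x [414. 424. 436.] z [143. 149.]
yellow handle [493.82719853 -70.81111244  34.81620014] [ 479.75617087 -107.98954222   27.52229404] [514.99196797 -22.64979571  43.80655176]
[ 3.2829896e-02  9.9946094e-01  4.9374210e+02 -6.8154808e+01]
[426.92422858 -28.0273796  150.02609215]
```

```bash
python3 - <<'E'
from h import *
R2=down(-.033)
ctrl.move_l((426.5,-23,70),R2,vel=150)
print(ctrl.move_l((426.5,-23,38.5),vel=50,threshold=12))
s=sensors.read_state(); print(s['t'],s['eef_pos'],s['force'])
ctrl.gripper_to(46); print(sensors.read_state()['grip_width'])
ctrl.move_l((426.5,-23,160),vel=150)
ctrl.move_ptp((440,220,280),down(np.radians(-60)))
print(sensors.read_state()['t'])
for n in('side','top'):
    im,d,c=grab(n); np.savez(n+'2.npz',im=im,d=d)
b=np.load('side2.npz')['im'];a=np.load('top2.npz')['im']
C=np.concatenate([cv2.resize(b[165:235,215:285],(400,400),interpolation=cv2.INTER_CUBIC),cv2.resize(a[170:240,230:300],(400,400),interpolation=cv2.INTER_CUBIC)],1)
save(C,'crop3.png')
E
```

```text
True
9.075 [425.75290372 -22.75228557  39.03573083] [-1.10660115  0.56596179  5.04148107]
46.33434467336801
11.75
```

View pics/crop3.png

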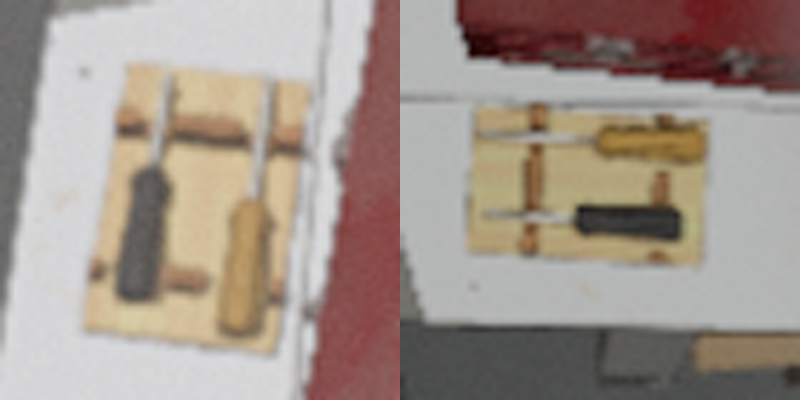

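Crop: the black driver lies in the front lane, both slots, blade toward +y like the yellow one (side half: butt (140,298), tip (166,76)). Next: its position along the lane, and the carousel.

```bash
python3 - <<'E'
from h import *
ct,cs=optics.camera_params('top'),optics.camera_params('side')
k=70/400
S=lambda u,v,z:ray(cs,215+u*k-.4,165+v*k-.4,z)[:2]
T=lambda u,v,z:ray(ct,230+(u-400)*k-.4,170+v*k-.4,z)[:2]
for l,F,bu,ti in(('side',S,(138,300),(167,75)),('top',T,(682,222),(484,214))):
    b,t=F(*bu,24),F(*ti,24);print(l,b,t,np.linalg.norm(t-b),'mid',(b+t)/2)
print('yellow side',S(238,335,24),S(268,78,24))
a=np.load('top0.npz')['im'];b=np.load('side0.npz')['im']
C=np.concatenate([cv2.resize(a[140:215,155:230],(400,400),interpolation=cv2.INTER_CUBIC),cv2.resize(b[85:165,240:330],(450,400),interpolation=cv2.INTER_CUBIC)[:,:400]],1)
save(C,'crop4.png')
E
```

```text
side [428.01212893 -88.80919414] [429.14377161  76.64436474] 165.45742885205655 mid [428.57795027  -6.0824147 ]
top [427.31376789 -85.19507242] [429.9777941   80.64196011] 165.85842877238355 mid [428.64578099  -2.27655616]
yellow side [ 493.36487124 -106.95466187] [496.74100407  80.54029473]
```

View pics/crop4.png

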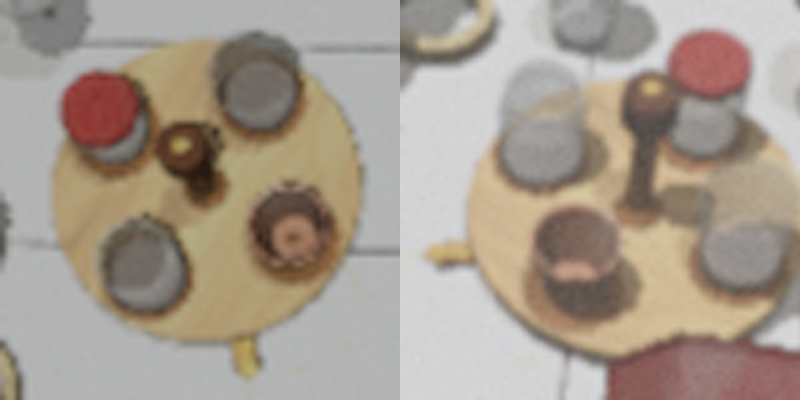

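Crop: the red lid is at (101,110) in the top half and (709,63) in the side half; knob brass spot at (181,146) and (653,88); pointer tip at (247,376) and (428,253).

```bash
cat >> h.py <<'E'
ct,cs=optics.camera_params('top'),optics.camera_params('side')
E
python3 - <<'E'
from h import *
T=lambda u,v,z:ray(ct,155+u*75/400-.4,140+v*75/400-.4,z)[:2]
S=lambda u,v,z:ray(cs,240+(u-400)/5-.4,85+v/5-.4,z)[:2]
for n,F,k,p,l,dk in(('top',T,(181,146),(247,376),(101,110),((52,190),(362,190),(207,40),(207,343))),('side',S,(653,88),(428,253),(709,63),None)):
    k,p,l=F(*k,181),F(*p,10),F(*l,122)
    A=lambda v:np.degrees(np.arctan2(v[1],v[0]))
    print(n,'knob',k,'ptr',p,np.linalg.norm(p-k),A(p-k)%360,'lid',l,np.linalg.norm(l-k),A(l-k))
    if dk:
        D=[F(*q,30) for q in dk];print('deck',(D[0]+D[1])/2,(D[2]+D[3])/2,np.linalg.norm(D[0]-D[1]),np.linalg.norm(D[2]-D[3]))
E
```

```text
top knob [580.93247475 331.72735581] ptr [412.17236954 289.46540124] 173.97139394852704 194.0592250497121 lid [626.6715366  413.47130492] 93.67035280834274 60.7712135296354
deck [578.90829235 331.69209588] [579.43549278 331.68752504] 281.8150646186287 282.9475463559866
side knob [582.2630622 330.6350053] ptr [412.53088135 285.98267366] 175.50738998449157 194.7391328893792 lid [627.90701471 411.58778249] 92.93396868275674 60.5842049485949
```

```bash
python3 - <<'E'
from h import *
c=np.array([580.5,331.2]); y0=np.radians(-117)
ctrl.gripper_to(85)
ctrl.move_ptp((*c,270),down(y0))
print(ctrl.move_l((*c,168),vel=100,threshold=15))
ctrl.gripper_to(30,force=90); s=sensors.read_state(); print(s['t'],s['eef_pos'],s['grip_width'],s['force'],s['q'][5])
q=np.array(s['q'])
for f in(.33,.67,1):
    g=q.copy(); g[5]-=np.radians(133.6)*f; ctrl.set_joints(g)
ctrl.hold(.3)
s=sensors.read_state(); print(s['t'],s['eef_pos'],s['grip_width'],s['force'],s['wrist_torque'],s['q'][5])
for n in('side','top'):
    im,d,_=grab(n); np.savez(n+'3.npz',im=im,d=d)
b=np.load('side3.npz')['im'];a=np.load('top3.npz')['im']
C=np.concatenate([cv2.resize(a[140:215,155:230],(400,400),interpolation=cv2.INTER_CUBIC),cv2.resize(b[85:165,240:320],(400,400),interpolation=cv2.INTER_CUBIC)],1)
save(C,'crop5.png')
E
```

```text
False
14.975 [580.75500953 331.29095533 169.17379709] 43.39868775456375 [-3.00922895 -0.95604205  5.00602213] 2.4310684462821293
17.575 [580.97286563 331.0489742  169.22539541] 43.71236830094074 [ 1.15284633 -2.86640473  2.9084795 ] [-0.51630554  0.06308103 -0.07524328] 0.09996683677480978
```

View pics/crop5.png

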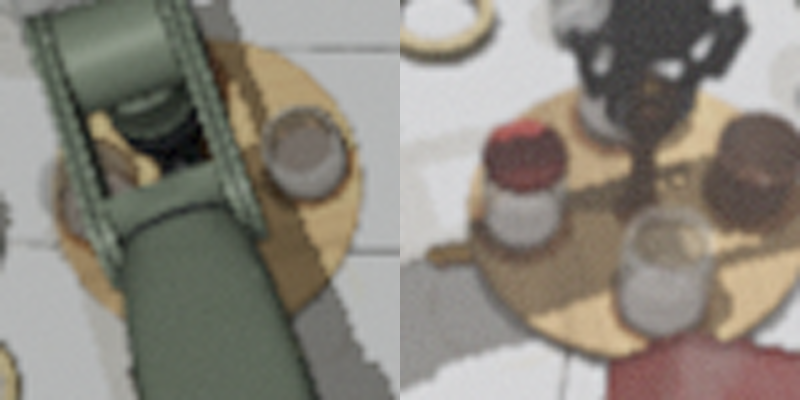

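Crop: the red lid (526,155 in the right half) is now at the front beside the pointer tip (432,255). I'll measure the residual the same way, before and after.

```bash
python3 - <<'E'
from h import *
k=np.array([580.8,331.2]);k3=k
A=lambda v:np.degrees(np.arctan2(v[1],v[0]))%360
v,u=np.indices((384,512))
for f,(u0,v0) in(('side0',(302,98)),('side3',(265,116))):
    im=np.load(f+'.npz')['im'].astype(int)
    m=((im[...,0]>1.5*im[...,1])&(im[...,0]>50)&(np.hypot(u-u0,v-v0)<13)).astype(np.uint8)
    n,l,s,c=cv2.connectedComponentsWithStats(m);i=1+s[1:,4].argmax()
    for z in(116,120):
        p=ray(cs,*c[i],z)[:2];print(f,s[i],c[i],z,p,np.linalg.norm(p-k),A(p-k))
print('crop guess',[(p,A(p-k)) for p in[ray(cs,240+126/5-.4,85+155/5-.4,119)[:2]]])
# clear tumbler in top view: base/rim
T=lambda u,v,z:ray(ct,155+u*75/400-.4,140+v*75/400-.4,z)[:2]
for z in(105,):
    p=T(304,148,z);print('jar top',p,np.linalg.norm(p-k),A(p-k))
E
```

```text
side0 [294  92  15  12 143] [301.35664336  97.46853147] 116 [628.22223126 415.49959779] 96.72274916044547 60.64033228710817
side0 [294  92  15  12 143] [301.35664336  97.46853147] 120 [627.92852334 411.94787443] 93.49501022473646 59.73001347263582
side3 [259 109  10   5  30] [263.5        110.96666667] 116 [482.22469924 332.65877278] 98.5860940366361 179.15216669401818
side3 [259 109  10   5  30] [263.5        110.96666667] 120 [482.4075568  329.37745863] 98.40932138687373 181.0611789336858
crop guess [(array([489.2542312 , 307.73832061]), np.float64(194.37458529884316))]
jar top [601.18911378 236.71786177] 96.65707633335649 282.17760811709627
```

```bash
python3 - <<'E'
from h import *
k=np.array([580.8,331.2]);A=lambda v:np.degrees(np.arctan2(v[1],v[0]))%360
v,u=np.indices((384,512))
for f,(u0,v0) in(('side0',(302,98)),('side3',(265,116))):
    im=np.load(f+'.npz')['im'].astype(int)
    for t in(1.5,1.7):
        m=((im[...,0]>t*im[...,2])&(im[...,0]>t*im[...,1])&(im[...,0]>25)&(np.hypot(u-u0,v-v0)<12)).astype(np.uint8)
        n,l,s,c=cv2.connectedComponentsWithStats(m);i=1+s[1:,4].argmax()
        e=(s[i,0]+s[i,2]/2-.5,s[i,1]+s[i,3]/2-.5)
        for w in(c[i],e):
            p=ray(cs,*w,118)[:2];print(f,t,s[i],p,np.linalg.norm(p-k),A(p-k))
# pointer brass pixels, both views
for n,c,(uu,vv) in(('top',ct,(201,207)),('side',cs,(250,135))):
    im=np.load(n+'0.npz')['im'];h=cv2.cvtColor(im,cv2.COLOR_RGB2HSV)
    m=(h[...,1]>90)&(np.hypot(u-uu,v-vv)<8)
    Q=np.array([ray(c,a,b,10)[:2] for a,b in zip(u[m],v[m])]);r=np.hypot(*(Q-k).T)
    for lo,hi in((148,165),(160,185)):
        q=Q[(r>lo)&(r<hi)];print(n,len(q),r.max(),A(q.mean(0)-k))
E
```

```text
side0 1.5 [294  92  15  12 143] [628.0753773  413.72373611] 95.10587952511057 60.19289648381875
side0 1.5 [294  92  15  12 143] [626.65562394 413.42803376] 94.1498156310035 60.85316013834106
side0 1.7 [296  93   4   5   9] [612.3615097  425.86161086] 99.78451515425138 71.56088976483471
side0 1.7 [296  93   4   5   9] [612.16116238 425.25574101] 99.1463812924909 71.55998070764836
side3 1.5 [259 109  10   5  30] [482.31612802 331.01811571] 98.48403993415161 180.10581621428742
side3 1.5 [259 109  10   5  30] [482.32952555 330.85187089] 98.4710898284682 180.2025606744492
side3 1.7 [259 110   8   3  12] [479.65388754 331.44315305] 101.14640472993263 179.86226246260324
side3 1.7 [259 110   8   3  12] [478.41759335 330.49179142] 102.3848560669379 180.39632508037525
top 14 173.32958321210668 194.78999750242207
top 7 173.32958321210668 194.58194354487466
side 10 170.8302521877496 196.19647395171842
side 5 170.8302521877496 195.8663903393127
```

```bash
python3 - <<'E'
from h import *
k=np.array([580.8,331.2]);A=lambda v:np.degrees(np.arctan2(v[1],v[0]))%360
v,u=np.indices((384,512))
for f,(u0,v0) in(('side0',(302,98)),('side3',(265,116))):
    z=np.load(f+'.npz');P=cloud(z['d'],cs);im=z['im'].astype(int)
    m=(np.hypot(u-u0,v-v0)<13)&(P[...,2]>108)&(P[...,2]<135)&(np.hypot(P[...,0]-k[0],P[...,1]-k[1])>50)
    c=np.array([u[m].mean(),v[m].mean()]);p=ray(cs,*c,120)[:2];print(f,'depth',m.sum(),c,p,np.linalg.norm(p-k),A(p-k))
    for t in(12,20,28):
        r=((im[...,0]-im[...,1:].max(2)>t)&(np.hypot(u-u0,v-v0)<12)).astype(np.uint8)
        r=cv2.medianBlur(r,3)>0
        p=ray(cs,u[r].mean(),v[r].mean(),118)[:2];print(f,t,r.sum(),p,np.linalg.norm(p-k),A(p-k))
E
```

```text
side0 depth 205 [301.82439024  98.        ] [629.88726771 409.3479661 ] 92.28577602766583 57.86573993854352
side0 12 222 [625.19830838 411.19304947] 91.48823831837429 60.96853929380802
side0 20 202 [624.92642053 411.78988529] 91.87965280796706 61.29740340179002
side0 28 177 [628.37636663 414.78668496] 96.17819173393515 60.35207606424092
side3 depth 227 [264.68722467 116.59471366] [489.24272041 302.02105514] 96.09446534289678 197.6768757762567
side3 12 294 [495.30791737 311.95727043] 87.63092396167228 192.68485567722672
side3 20 242 [497.62445961 313.84760007] 84.96632452275476 191.78423997023543
side3 28 89 [487.69695136 310.92890924] 95.28428404603233 192.28316387070402
```

```bash
python3 - <<'E'
from h import *
s=sensors.read_state();print(s['t'],s['grip_width'],s['force'])
ctrl.finish_job()
E
```

```text
17.675 43.70426425632682 [ 2.05899574 -3.156366    2.10117341]
the job is handed in; nothing more can be done
```

I laid the screwdriver in the rest and turned the carousel so its red jar is at the pointer. The arm was still gripping the knob when I handed the job in, 17.7 s on the robot's clock.

- **Screwdriver:** The picture after release shows it in both slots of the front lane, blade pointing the same way as the yellow one. Two views put its centre at about (428.6, −4) mm, roughly 5 mm from the middle of the lane.
- **Carousel:** I gripped the knob at 90 N and turned it 133.6° counter-clockwise. By calculation that puts the red lid at about 194.3°. The pointer measured between 194.1° and 195° in most readings, and about 196° in one coarse mask.
- **Checks that disagreed:** Direct measurements of the lid after the turn scattered from 192° to 198°, averaging about 194°, because the arm shadowed it. The first colour masks on the shadowed lid read about 180°; I set those aside because they caught only its lit edge. The alignment is therefore confirmed only to about 2–3°. I saw no sign that the grip slipped.
- **Other things:** The largest force I read on the tool was about 7 N. I did not take a final picture of the whole bench to confirm the other objects stayed put.

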